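Bottom the stem probe in the dry bath's well and set its depth stop

TASK

Take the stem probe out of its white bench stand and push it gently down the thermometer well of the dry bath until you feel its tip stand on the bottom; how deep that is cannot be seen. Then, leaving the probe bottomed, slide its orange depth stop down the stem until it lies flat on the black bush round the well, let go, and do not disturb the other things on the bench.

Things in the scene. Friction and masses are not known exactly. Their poses are not given: they have to be found in the camera images.
- dry_bath: white bench heater, 200 x 150 x 103 mm, fixed; sloped black control panel at its -x end; an aluminium block in its top (face 100 mm up) with two rows of tube wells (three microtubes in them, 10 mm proud) and, between the rows, one thermometer well. Origin: centre of the underside; z up.
- well_mouth (a point): centre of the thermometer well's mouth, on top of the black rubber bush (26 mm across) that stands 3 mm above the block. Bore 11.8 mm, vertical, blind; spacer discs at its foot (top disc: well_spacer_c0, 8 mm thick) leave it 60 to 76 mm deep from here. Lips in the bush, 5 to 15 mm down, drag on the stem with 6 to 11 N, so it does not slide by its own weight. z up.
- probe_stand: white block stand with grey ends on a dark base plate, 60 x 124 mm, 57 mm high, fixed, with three 11.2 mm holes in a row along its y; the probe stands loosely upright in the middle one, its tip 8 mm above the bench. Origin: centre of the underside, on the bench.
- probe: stem probe, 127 mm long, about 0.09 kg: straight steel stem 10 mm across with a tapered tip, black ribbed handle 14 mm across from 105 to 127 mm above the tip, and the orange depth stop on the stem below the handle. Origin at the tip, z along the stem towards the handle. Held askew in the well it drags harder and can wedge short of the bottom; a fresh grip frees it.
- probe_tip (a point): end of the probe's tip, on its axis; axes as the probe's
- stop_face (a point): centre of the underside of the orange depth stop (part depth_stop_c0), a knurled ring 32 mm across and 16 mm high round the stem; axes as the probe's. It grips the stem by friction and slides along it with about 3 N.
- depth_stop (a joint): how far the depth stop has been slid down the stem (m): its underside is 88 mm less this value above the tip; starts 1 to 5 mm down, can go 45 mm; stays where it is left.
- glass_jar: bystander: clear glass jar, 68 mm across, 103 mm high, loose; origin at the centre of its underside
- reagent_red: bystander: small white reagent bottle with a red cap, 43 mm across, 75 mm high, loose; origin at the centre of its underside
Things that resemble listed ones, but are neither listed nor needed, are in the scene too. What is meant by the probe is not red or yellow, and is the smaller of those in its own colour.

How it is judged:
By the outcome, as a careful person would: the job done as asked, in the order asked, and still so for the second after the job is handed in, with the robot touching nothing.
It also fails if it takes over 72 s, if anything falls off the work surface, if the arm or the gripper's body presses on something with over 40 N, if the wrist force passes 120 N, or if a joint passes its speed limit or range.

ROBOT

A 6-joint arm with a two-finger parallel gripper is mounted at the origin on a cart in front of the work surface, level with it; the furniture and walls round the work are solid. World frame = base frame: x ahead of the robot, y to its left, z up, the work surface at z = 0. Lengths are in mm, angles in rad, forces in N, time in s.
With the tool pointing down it reaches from about 350 to 975 mm from the base axis. Payload 17.4 kg.
Tool frame: the origin (TCP) lies between the finger pads; the fingertips stand 14 mm ahead of it and the grasp point (between the pads) lies 5 mm behind it (tip_extent is the z of the fingertips in the tool frame, in mm); z points along the fingers, x is the direction in which the jaws open and shut, and the axes are right-handed (so a half turn about z gives the same grasp; the last joint's range is limited). The gripper opens to 85 mm and grips with 20 to 120 N. Pads are 22 mm wide; open, the fingers measure 114 mm over their backs; the gripper's body (76 mm by 85 mm) begins 54 mm behind the grasp point. The pads swing forward as they close: fully open they stand 13 mm farther back than shut.
Start: joints at [1.174, 0.116, 1.442, -0, 1.584, -0.038], TCP at [237.035, 632.018, 245.303] pointing down, gripper open.
Joint ranges: [-2.83, 2.83], [-0.83, 2.19], [0.07, 2.5], [-1.14, 4.28], [0.01, 3], [-2.97, 2.97]. Speed limits (rad/s): [1.89, 1.89, 2.22, 3.14, 3.14, 3.14].

INTERFACE

Orientations are given as a unit quaternion [x, y, z, w].
In Python, from station import * gives the robot as it stands. The module is installed in compiled form; this text tells all that it offers.
- The arm moves only by the tool play_rows, never from a script. Its argument "plan" is a list of rows, each an object of numbers: "x", "y", "z": the shift along the tool's x, y, z in cm; "wx", "wy", "wz": the turn, a rotation vector about the tool's x, y, z in rad; "gripper": the opening, from 0 (shut) to 1 (fully open). A call has exactly 8 rows; each row shifts and turns the commanded pose from where the row before left it, along the tool's axes as they then stand; what a row does not reach is not made up. A row lasts 1/10 s, in which the tool goes at most 50 mm and 8.59 degrees, less where a joint would pass 70% of its speed; a pose out of reach is approached as far as the arm can. A call is refused whole if a number of a shift passes 5 or a number of a turn 0.15, either way. A call with a gripper value outside its range is refused whole. The fingers move at their own pace and stop on an object; the grip force is fixed at half the most. Time passes only in rows, so rows that do not move let the fingers close, or fill a call up. It gives the time, the measured TCP pose, the force and the opening at its end, in the units of the state.
- read_state(): the state, without advancing time (a new reading comes with each control period).
- grab_frame(name): name is "scene" or "top" or "wrist"; returns the picture (420x560x3 uint8, red, green, blue); there is no depth.
- calibration(name): a dict with "K" (3x3 intrinsics, pixels), "k1" (the pictures are not rectified: a ray, as slopes to the right and down, at radius r is drawn at 1 + k1 r^2 times it, then the intrinsics apply), "position" and "orientation" of the camera in the world. Camera axes: x right, y down, z forward; pixel columns grow to the right and rows downward; lengths in mm; the calibration is good to about 2 mm. A picture is of the moment at which its call begins: read the wrist's pose just before it. calibration takes no time and is no camera call; for the wrist camera it gives the pose at the moment of the call.
- job_done(): hands the job in, once; it reports no verdict.
The state is a dict: "clock": time; "q": joint angles; "joint_vel": joint speeds; "effort": joint torques, N m; "ee_pos": TCP position; "orientation": TCP orientation; "contact_force": force on the tool from outside, world axes, zero at the start; "wrist_torque": the same for the moment, N m; "opening": finger opening in mm.
Only numpy, scipy, OpenCV 4.12 (cv2) and the standard library are available. Lean on these libraries where they do the work, as an engineer would, in place of code of your own. Each camera call takes 0.05 s, during which the arm holds its last target. There are 200 camera calls.

## Working session

There is one attempt and no reset: what is moved stays moved. The work goes in short steps, Python scripts to look and compute and a tool call to move; the robot and the scene stay as the last step left them, time stands still between calls to the robot, and variables do not carry over. Pictures are saved under pics/ and viewed, about 8 in all and at most 12, crops included, and the job is handed in when it is done.

Besides the shell and the picture viewer there is one more tool, called as name(argument=value, ...), one argument or row to a line, values as JSON. play_rows: Moves the arm, as the interface text tells. Its arguments: {"type":"object","properties":{"plan":{"type":"array"}},"required":["plan"]}

```bash
mkdir -p pics; cat > h.py <<'E'
from station import *
import numpy as np, cv2
from scipy.spatial.transform import Rotation as R
def cal(n):
    c=calibration(n); return np.array(c["K"]),c["k1"],np.array(c["position"]),R.from_quat(c["orientation"])
def ray(c,u,v):
    K,k1,p,r=c
    d=np.array([(u-K[0,2])/K[0,0],(v-K[1,2])/K[1,1]]); s=d.copy()
    for _ in range(20): s=d/(1+k1*(s@s))
    return p,r.apply([s[0],s[1],1])
def onz(c,u,v,z):
    p,d=ray(c,u,v); return p+d*(z-p[2])/d[2]
def proj(c,P):
    K,k1,p,r=c; q=r.inv().apply(np.array(P)-p); s=q[:2]/q[2]; s=s*(1+k1*(s@s)); return np.array([K[0,0]*s[0]+K[0,2],K[1,1]*s[1]+K[1,2]])
def tri(obs):
    A=np.zeros((3,3));b=np.zeros(3)
    for c,u,v in obs:
        p,d=ray(c,u,v); d/=np.linalg.norm(d); M=np.eye(3)-np.outer(d,d);A+=M;b+=M@p
    return np.linalg.solve(A,b)
def save(n,f): 
    im=grab_frame(n); cv2.imwrite("pics/"+f,im[:,:,::-1]); return im
E
python3 - <<'E'
from h import *
for n in("scene","top","wrist"):
    c=calibration(n); print(n,c); save(n,n+"0.png")
a=[cv2.imread(f"pics/{n}0.png") for n in("scene","top")]
for n,i in zip(("scene","top"),a): cv2.imwrite(f"pics/{n}0b.png",cv2.resize(i,(800,600),interpolation=cv2.INTER_CUBIC))
print(read_state())
E
```

```text
scene {'K': array([[410.31982229,   0.        , 281.29623721],
       [  0.        , 410.31982229, 210.99174433],
       [  0.        ,   0.        ,   1.        ]]), 'k1': 0.01771121028121489, 'position': array([ -94.54180177, -346.17596517,  850.57760878]), 'orientation': array([ 0.80280467, -0.46059273,  0.1981403 , -0.32264441])}
top {'K': array([[386.6684355 ,   0.        , 275.70365962],
       [  0.        , 386.6684355 , 215.5371727 ],
       [  0.        ,   0.        ,   1.        ]]), 'k1': -0.035184165054418036, 'position': array([ 435.06993989,   11.70197393, 1137.58885994]), 'orientation': array([ 0.70668143, -0.7045728 ,  0.05012702, -0.04081428])}
wrist {'K': array([[364.20697826,   0.        , 286.3265668 ],
       [  0.        , 364.20697826, 203.8874692 ],
       [  0.        ,   0.        ,   1.        ]]), 'k1': -0.0475678281508723, 'position': array([166.66473568, 658.29996934, 373.12621538]), 'orientation': array([0.81268795, 0.56365586, 0.08423981, 0.12138379])}
{'clock': 0.15, 'q': array([ 1.17422664e+00,  1.16402997e-01,  1.44206875e+00,  2.92357720e-05,
        1.58398988e+00, -3.77669676e-02]), 'joint_vel': array([-0.00015359, -0.00256867, -0.00317764,  0.00107041,  0.00090651,
        0.00217608]), 'effort': array([ 9.33427400e-04, -7.32509279e+01, -6.32849765e+01,  4.60409251e-05,
        4.87669080e-03,  8.30750764e-05]), 'ee_pos': array([236.96539028, 631.91914115, 244.74015775]), 'orientation': array([ 8.21934562e-01,  5.69581764e-01, -3.74072085e-04,  2.21493395e-04]), 'contact_force': array([-0.00185781,  0.5998631 ,  0.23497709]), 'wrist_torque': array([-0.00454777,  0.05194655, -0.03280226]), 'opening': 85.51437557902145}
```

View pics/scene0b.png

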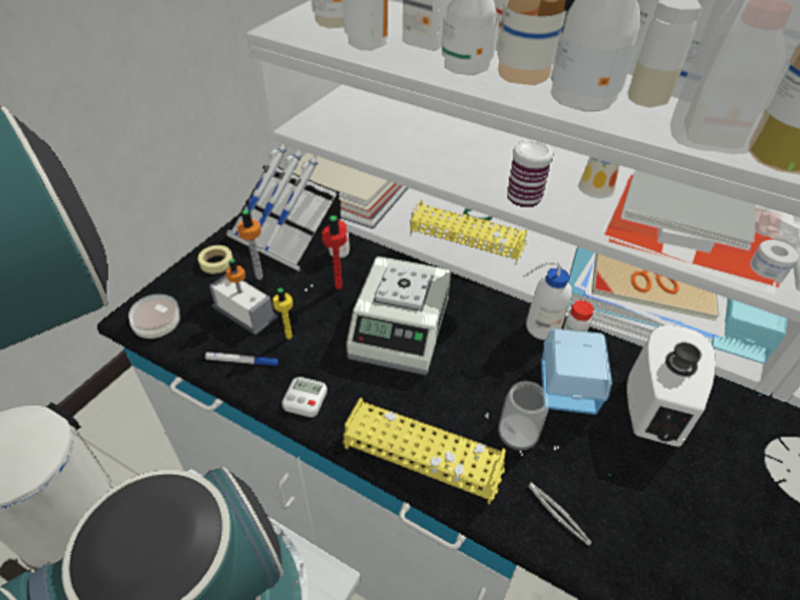

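View pics/top0b.png

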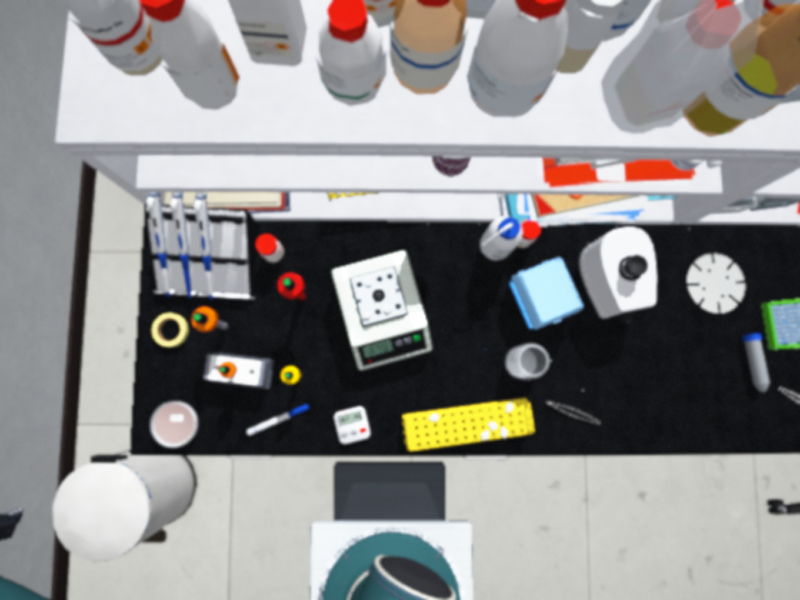

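Scene (800x600): bath bush (404,283), the stand's probe with orange stop (235,272), the larger decoy behind it (250,235), and yellow and red ones. In the top view, the bush is at (378,296), the stand's probe at (228,369), and the decoy at (205,320).

```bash
python3 - <<'E'
from h import *
s,t=cal("scene"),cal("top")
def T(a,b): return tri([(s,a[0]*.7,a[1]*.7),(t,b[0]*.7,b[1]*.7)]).round(1)
print("bush",T((404,283),(378,296)), onz(t,378*.7,296*.7,103),onz(s,404*.7,283*.7,103))
print("probe handle top",T((237,262),(230,368)))
print("decoy top",T((248,211),(202,312)))
print("yellow top",T((282,292),(292,373)))
for n,a,b in(("shelf corner up",(248,36),(56,142)),("shelf2 left",(275,135),(137,188))): print(n,T(a,b))
st=read_state();w=cal("wrist");r=R.from_quat(st["orientation"])
print("cam in tool",r.inv().apply(w[2]-st["ee_pos"]),(r.inv()*w[3]).as_matrix().round(3))
print(r.as_matrix().round(3))
for q in [(204,353),(270,358),(201,384),(270,390)]: print("stand top corner",onz(t,q[0]*.7,q[1]*.7,57).round(1))
for q in [(333,267),(406,252),(359,368),(430,350)]: print("bath top corner",onz(t,q[0]*.7,q[1]*.7,100).round(1))
E
```

```text
bush [592.4  26.9 103.4] [591.61267283  28.274551   103.        ] [593.76152321  25.76030915 103.        ]
probe handle top [454.  293.8 137.6]
decoy top [549.8 339.  172.3]
yellow top [444.8 185.3 124.4]
shelf corner up [769.6 483.  392.7]
shelf2 left [774.4 457.3 187.2]
cam in tool [-9.00108836e-02 -7.50951788e+01 -1.28482874e+02] [[ 1.     0.     0.001]
 [-0.001  0.956  0.292]
 [-0.001 -0.292  0.956]]
[[ 0.351  0.936 -0.   ]
 [ 0.936 -0.351 -0.001]
 [-0.001 -0.    -1.   ]]
stand top corner [484.8 368.   57. ]
stand top corner [475.6 238.7  57. ]
stand top corner [424.8 371.2  57. ]
stand top corner [413.9 236.9  57. ]
bath top corner [647.8 114.6 100. ]
bath top corner [677.7 -24.9 100. ]
bath top corner [456.  63. 100.]
bath top corner [489.9 -69.9 100. ]
```

View pics/wrist0.png

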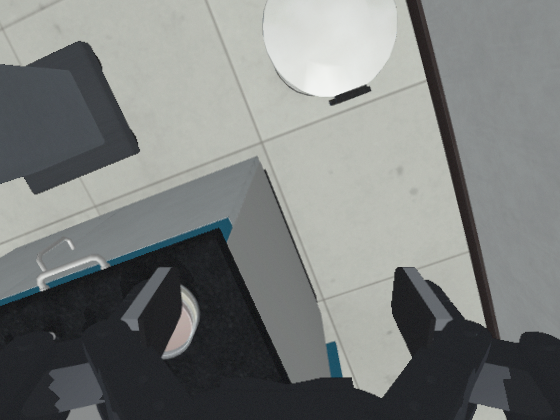

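Wrist view: only bench corner and petri dish; nothing of use. Moving above the stand to look.

play_rows(
  plan=[
    {"x": -2.8, "y": 3.8},
    {"x": -2.8, "y": 3.8},
    {"x": -2.8, "y": 3.8},
    {"x": -2.8, "y": 3.8},
    {"x": -2.8, "y": 3.8},
    {"x": -2.8, "y": 3.8},
    {"x": -2.8, "y": 3.8},
    {"x": -2.8, "y": 3.8},
  ],
)

```text
invalid input at $.plan[0]: expected keys x, y, z, wx, wy, wz, gripper
```

```bash
python3 - <<'E'
from h import *
st=read_state();print(st["ee_pos"],st["orientation"],st["joint_vel"].round(2)); save("wrist","w1.png"); st=read_state();print(st["ee_pos"]);c=calibration("wrist");print(c)
E
```

```text
[236.96539028 631.91914115 244.74015775] [ 8.21934562e-01  5.69581764e-01 -3.74072085e-04  2.21493395e-04] [-0. -0. -0.  0.  0.  0.]
[236.99515199 631.92806665 244.82422915]
{'K': array([[364.20697826,   0.        , 286.3265668 ],
       [  0.        , 364.20697826, 203.8874692 ],
       [  0.        ,   0.        ,   1.        ]]), 'k1': -0.0475678281508723, 'position': array([166.66978754, 658.31233692, 373.34203959]), 'orientation': array([0.81270132, 0.56363489, 0.08438057, 0.12129385])}
```

View pics/w1.png

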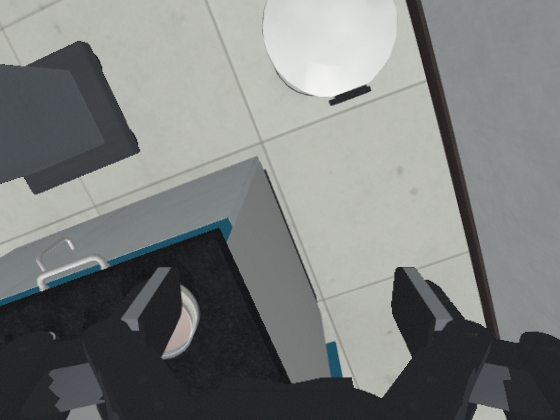

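The move was refused because every key is required, so the arm stayed put and the picture is unchanged. Resending with all keys.

play_rows(
  plan=[
    {"x": -2.8, "y": 3.8, "z": 0, "wx": 0, "wy": 0, "wz": 0, "gripper": 1},
    {"x": -2.8, "y": 3.8, "z": 0, "wx": 0, "wy": 0, "wz": 0, "gripper": 1},
    {"x": -2.8, "y": 3.8, "z": 0, "wx": 0, "wy": 0, "wz": 0, "gripper": 1},
    {"x": -2.8, "y": 3.8, "z": 0, "wx": 0, "wy": 0, "wz": 0, "gripper": 1},
    {"x": -2.8, "y": 3.8, "z": 0, "wx": 0, "wy": 0, "wz": 0, "gripper": 1},
    {"x": -2.8, "y": 3.8, "z": 0, "wx": 0, "wy": 0, "wz": 0, "gripper": 1},
    {"x": -2.8, "y": 3.8, "z": 0, "wx": 0, "wy": 0, "wz": 0, "gripper": 1},
    {"x": -2.8, "y": 3.8, "z": 0, "wx": 0, "wy": 0, "wz": 0, "gripper": 1},
  ],
)

```text
clock: 1.0
ee_pos: [443.6, 313.8, 245.4]
orientation: [0.822, 0.57, 0.0, -0.0]
contact_force: [0.8, 1.2, -0.1]
opening: 85.5
```

```bash
python3 - <<'E'
from h import *
save("wrist","x.png");save("wrist","x2.png")
st=read_state();print(st["ee_pos"],st["joint_vel"].round(2)); c=calibration("wrist"); save("wrist","w2.png")
import pickle; pickle.dump(c,open("w2.pkl","wb"))
E
```

```text
[445.21762802 311.68438324 245.32884073] [ 0.08  0.01 -0.01  0.02 -0.    0.08]
```

View pics/w2.png

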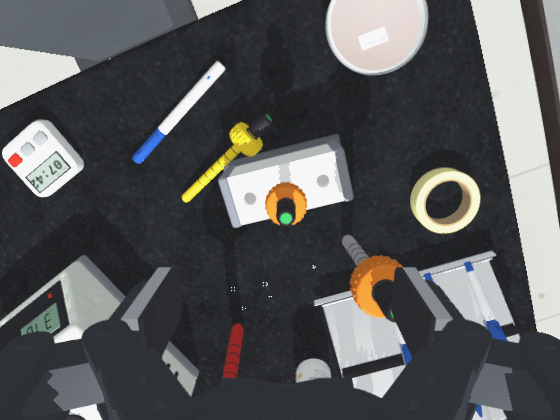

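Wrist view: probe in the stand's middle hole, green cap (286,218), orange stop (286,203); the large decoy is at right (380,290), red probe at (235,350).

```bash
python3 - <<'E'
from h import *
import pickle
c=pickle.load(open("w2.pkl","rb")); w=(np.array(c["K"]),c["k1"],np.array(c["position"]),R.from_quat(c["orientation"]))
s,t=cal("scene"),cal("top")
def blob(f,lo,hi,box):
    x0,y0,x1,y1=box; h=cv2.cvtColor(cv2.imread(f)[y0:y1,x0:x1],cv2.COLOR_BGR2HSV)
    m=cv2.inRange(h,lo,hi); ys,xs=np.nonzero(m); return xs.mean()+x0,ys.mean()+y0,len(xs),xs.min()+x0,xs.max()+x0,ys.min()+y0,ys.max()+y0
G=((45,90,60),(85,255,255)); O=((5,150,120),(18,255,255))
bx=dict(wrist0=0)
g={};o={}
for n,cc,f,b in(("w",w,"pics/w2.png",(250,170,330,240)),("t",t,"pics/top0.png",(145,245,175,272)),("s",s,"pics/scene0.png",(150,175,180,205))):
    for nm,r,d in(("G",G,g),("O",O,o)):
        try:
            d[n]=(cc,)+blob(f,*r,b); print(n,nm,np.round(d[n][1:],1))
        except Exception as e: print(n,nm,e)
print("G tri",tri([v[:3] for v in g.values()]))
for n,v in g.items(): print(n,onz(*v[:3],135).round(1))
print("O tri",tri([v[:3] for v in o.values()]))
P=onz(*g["w"][:3],135)
print(P, "proj hole/tip",proj(w,[P[0],P[1],57]))
E
```

```text
w G [285.5 217.8 116.  280.  291.  212.  224. ]
w O [284.8 198.6 803.  265.  306.  183.  224. ]
t G [155.8 258.   10.  154.  157.  257.  259. ]
t O [160.  258.3  60.  155.  164.  254.  263. ]
s G [162.3 182.    9.  161.  164.  181.  183. ]
s O [164.9 191.9  94.  158.  171.  186.  197. ]
G tri [453.51710839 307.7571794  135.2803713 ]
w [452.7 308.5 135. ]
t [453.3 307.4 135. ]
s [455.1 308.1 135. ]
O tri [452.3837043  307.60379666  99.61128893]
[452.68899689 308.49110933 135.        ] proj hole/tip [285.67005893 189.21678664]
```

play_rows(
  plan=[
    {"x": -3.0, "y": 3.4, "z": 0, "wx": 0, "wy": 0, "wz": 0, "gripper": 1},
    {"x": -3.0, "y": 3.4, "z": 0, "wx": 0, "wy": 0, "wz": 0, "gripper": 1},
    {"x": -3.0, "y": 3.4, "z": 0, "wx": 0, "wy": 0, "wz": 0, "gripper": 1},
    {"x": -3.0, "y": 3.4, "z": 0, "wx": 0, "wy": 0, "wz": 0, "gripper": 1},
    {"x": -3.0, "y": 3.4, "z": 0, "wx": 0, "wy": 0, "wz": 0, "gripper": 1},
    {"x": -3.0, "y": 3.4, "z": 0, "wx": 0, "wy": 0, "wz": 0, "gripper": 1},
    {"x": -3.0, "y": 3.4, "z": 0, "wx": 0, "wy": 0, "wz": 0, "gripper": 1},
    {"x": 0, "y": 0, "z": 0, "wx": 0, "wy": 0, "wz": 0, "gripper": 1},
  ],
)

```text
clock: 1.95
ee_pos: [593.6, 32.4, 244.6]
orientation: [0.823, 0.568, -0.001, 0.0]
contact_force: [0.1, 0.0, -0.2]
opening: 85.3
```

```bash
python3 - <<'E'
from h import *
save("wrist","x.png");save("wrist","x.png")
st=read_state();print(st["ee_pos"],st["joint_vel"].round(2)); c=calibration("wrist"); save("wrist","w3.png")
import pickle; pickle.dump(c,open("w3.pkl","wb"))
E
```

```text
[592.22029143  35.58188698 244.80415608] [ 0.03 -0.02  0.01  0.    0.    0.  ]
```

View pics/w3.png

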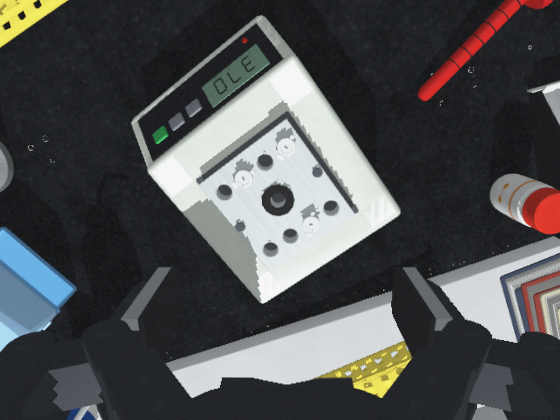

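Bath from above: bush (278,200); tubes at (243,178), (286,148), (310,223); the rows run along the line (224,192)–(286,148).

```bash
python3 - <<'E'
from h import *
import pickle
c=pickle.load(open("w3.pkl","rb")); w=(np.array(c["K"]),c["k1"],np.array(c["position"]),R.from_quat(c["orientation"]))
im=cv2.imread("pics/w3.png"); g=cv2.cvtColor(im,cv2.COLOR_BGR2GRAY)
m=np.zeros_like(g); m[178:222,256:300]=(g[178:222,256:300]<75)*255
n,l,st,ce=cv2.connectedComponentsWithStats(m); k=1+np.argmax(st[1:,4]); 
cn=max(cv2.findContours((l==k).astype(np.uint8),0,2)[0],key=len); e=cv2.fitEllipse(cn); print(st[k],e)
B=onz(w,*e[0],103); print("bush",B)
a=np.deg2rad(13.5);
pts={"h1":(224,192),"h3":(265,161),"b1":(270,249),"b4":(331,208),"s1":(317,172),"s2":(240,226)}
Q={k:onz(w,*v,100) for k,v in pts.items()}
Q.update({k:onz(w,*v,110) for k,v in {"t1":(243,178),"t2":(286,148),"t3":(310,223)}.items()})
rd=(Q["h3"]-Q["h1"]);rd2=Q["b4"]-Q["b1"];print("row dir",np.degrees(np.arctan2(rd[1],rd[0])),np.degrees(np.arctan2(rd2[1],rd2[0])))
y=np.degrees(np.arctan2(rd2[1],rd2[0]));u=np.array([np.cos(np.radians(y)),np.sin(np.radians(y))]);v=np.array([-u[1],u[0]])
for k,q in Q.items(): d=(q-B)[:2]; print(k,"along",round(d@u,1),"across",round(d@v,1))
t,s=cal("top"),cal("scene")
print(proj(t,B),proj(s,B),378*.7,296*.7,404*.7,283*.7)
print(read_state()["ee_pos"],R.from_quat(read_state()["orientation"]).as_matrix().round(4))
E
```

```text
[262 185  32  30 657] ((277.36285400390625, 199.72259521484375), (29.331344604492188, 30.883451461791992), 100.54492950439453)
bush [593.64403335  27.95080528 103.        ]
row dir 106.39139897853555 105.30517625221952
h1 along -30.5 across 28.7
h3 along 9.9 across 29.5
b1 along -30.2 across -30.9
b4 along 29.7 across -30.9
s1 along 37.1 across -0.6
s2 along -37.8 across -0.8
t1 along -9.4 across 30.0
t2 along 29.4 across 29.3
t3 along 10.6 across -28.2
[264.72408775 206.45797953] [282.05654604 197.829909  ] 264.59999999999997 207.2 282.79999999999995 198.1
[591.95979231  36.29201161 245.05868118] [[ 3.508e-01  9.364e-01 -5.000e-04]
 [ 9.364e-01 -3.508e-01  3.000e-04]
 [ 1.000e-04 -6.000e-04 -1.000e+00]]
```

play_rows(
  plan=[
    {"x": 2.94, "y": -3.22, "z": 0, "wx": 0, "wy": 0, "wz": 0, "gripper": 1},
    {"x": 2.94, "y": -3.22, "z": 0, "wx": 0, "wy": 0, "wz": 0, "gripper": 1},
    {"x": 2.94, "y": -3.22, "z": 0, "wx": 0, "wy": 0, "wz": 0, "gripper": 1},
    {"x": 2.94, "y": -3.22, "z": 0, "wx": 0, "wy": 0, "wz": 0, "gripper": 1},
    {"x": 2.94, "y": -3.22, "z": 0, "wx": 0, "wy": 0, "wz": 0, "gripper": 1},
    {"x": 2.94, "y": -3.22, "z": 0, "wx": 0, "wy": 0, "wz": 0, "gripper": 1},
    {"x": 2.94, "y": -3.22, "z": 0, "wx": 0, "wy": 0, "wz": 0, "gripper": 1},
    {"x": 0, "y": 0, "z": 0, "wx": 0, "wy": 0, "wz": -0.14, "gripper": 1},
  ],
)

```text
clock: 2.9
ee_pos: [449.8, 312.0, 245.5]
orientation: [0.779, 0.627, 0.0, -0.001]
contact_force: [0.3, -0.2, 0.0]
opening: 85.3
```

play_rows(
  plan=[
    {"x": 0, "y": 0, "z": 0, "wx": 0, "wy": 0, "wz": -0.12, "gripper": 1},
    {"x": 0, "y": 0, "z": 0, "wx": 0, "wy": 0, "wz": -0.12, "gripper": 1},
    {"x": 0, "y": 0, "z": 0, "wx": 0, "wy": 0, "wz": -0.12, "gripper": 1},
    {"x": 0, "y": 0, "z": 0, "wx": 0, "wy": 0, "wz": -0.12, "gripper": 1},
    {"x": 0, "y": 0, "z": 2, "wx": 0, "wy": 0, "wz": 0, "gripper": 0.7},
    {"x": 0, "y": 0, "z": 2, "wx": 0, "wy": 0, "wz": 0, "gripper": 0.7},
    {"x": 0, "y": 0, "z": 0, "wx": 0, "wy": 0, "wz": 0, "gripper": 0.7},
    {"x": 0, "y": 0, "z": 0, "wx": 0, "wy": 0, "wz": 0, "gripper": 0.7},
  ],
)

```text
clock: 3.7
ee_pos: [452.5, 308.0, 205.9]
orientation: [0.608, 0.794, 0.0, -0.0]
contact_force: [0.6, 0.2, 0.7]
opening: 59.7
```

```bash
python3 - <<'E'
from h import *
st=read_state();print(st["clock"],st["ee_pos"],st["opening"],R.from_quat(st["orientation"]).as_matrix().round(4))
M=R.from_quat(st["orientation"]).as_matrix();print("tool move",M.T@(np.array([453.,308.2,126.5])-st["ee_pos"]))
x=M[:,0];print(np.degrees(np.arctan2(x[1],x[0])),st["joint_vel"].round(3))
E
```

```text
3.7 [452.53390489 307.99754411 205.90926039] 59.70936644404127 [[-2.597e-01  9.657e-01 -0.000e+00]
 [ 9.657e-01  2.597e-01  2.000e-04]
 [ 2.000e-04  0.000e+00 -1.000e+00]]
tool move [6.19281361e-02 5.01817904e-01 7.94092766e+01]
105.0525664036025 [-0.011 -0.003 -0.023  0.001  0.001 -0.003]
```

play_rows(
  plan=[
    {"x": 0, "y": 0.05, "z": 2, "wx": 0, "wy": 0, "wz": 0, "gripper": 0.6},
    {"x": 0, "y": 0, "z": 2, "wx": 0, "wy": 0, "wz": 0, "gripper": 0.6},
    {"x": 0, "y": 0, "z": 2, "wx": 0, "wy": 0, "wz": 0, "gripper": 0.6},
    {"x": 0, "y": 0, "z": 1.3, "wx": 0, "wy": 0, "wz": 0, "gripper": 0.6},
    {"x": 0, "y": 0, "z": 0.6, "wx": 0, "wy": 0, "wz": 0, "gripper": 0.6},
    {"x": 0, "y": 0, "z": 0, "wx": 0, "wy": 0, "wz": 0, "gripper": 0.6},
    {"x": 0, "y": 0, "z": 0, "wx": 0, "wy": 0, "wz": 0, "gripper": 0.5},
    {"x": 0, "y": 0, "z": 0, "wx": 0, "wy": 0, "wz": 0, "gripper": 0.4},
  ],
)

```text
clock: 4.5
ee_pos: [454.2, 307.5, 127.4]
orientation: [0.609, 0.793, 0.001, 0.0]
contact_force: [-0.6, -1.4, 0.4]
opening: 34.2
```

play_rows(
  plan=[
    {"x": 0, "y": 0, "z": 0, "wx": 0, "wy": 0, "wz": 0, "gripper": 0.3},
    {"x": 0, "y": 0, "z": 0, "wx": 0, "wy": 0, "wz": 0, "gripper": 0.25},
    {"x": 0, "y": 0, "z": 0, "wx": 0, "wy": 0, "wz": 0, "gripper": 0.2},
    {"x": 0, "y": 0, "z": 0, "wx": 0, "wy": 0, "wz": 0, "gripper": 0.15},
    {"x": 0, "y": 0, "z": 0, "wx": 0, "wy": 0, "wz": 0, "gripper": 0.1},
    {"x": 0, "y": 0, "z": 0, "wx": 0, "wy": 0, "wz": 0, "gripper": 0},
    {"x": 0, "y": 0, "z": 0, "wx": 0, "wy": 0, "wz": 0, "gripper": 0},
    {"x": 0, "y": 0, "z": 0, "wx": 0, "wy": 0, "wz": 0, "gripper": 0},
  ],
)

```text
clock: 5.3
ee_pos: [453.9, 307.4, 126.5]
orientation: [0.609, 0.793, 0.0, 0.0]
contact_force: [-0.1, 0.4, 5.0]
opening: 11.7
```

play_rows(
  plan=[
    {"x": 0, "y": 0, "z": -0.5, "wx": 0, "wy": 0, "wz": 0, "gripper": 0},
    {"x": 0, "y": 0, "z": -1, "wx": 0, "wy": 0, "wz": 0, "gripper": 0},
    {"x": 0, "y": 0, "z": -2, "wx": 0, "wy": 0, "wz": 0, "gripper": 0},
    {"x": 0, "y": 0, "z": -2.5, "wx": 0, "wy": 0, "wz": 0, "gripper": 0},
    {"x": 0, "y": 0, "z": -3, "wx": 0, "wy": 0, "wz": 0, "gripper": 0},
    {"x": 0, "y": 0, "z": -3, "wx": 0, "wy": 0, "wz": 0, "gripper": 0},
    {"x": 0, "y": 0, "z": -2, "wx": 0, "wy": 0, "wz": 0, "gripper": 0},
    {"x": 0, "y": 0, "z": 0, "wx": 0, "wy": 0, "wz": 0, "gripper": 0},
  ],
)

```text
clock: 6.1
ee_pos: [454.4, 307.6, 270.0]
orientation: [0.609, 0.793, 0.002, 0.001]
contact_force: [0.5, 0.6, -1.3]
opening: 11.5
```

```bash
python3 - <<'E'
from h import *
save("wrist","x.png");st=read_state();c=cal("wrist")
print(st["ee_pos"],st["contact_force"],st["wrist_torque"],st["opening"])
a=save("wrist","w4.png"); b=save("scene","s4.png");t=save("top","t4.png")
M=R.from_quat(st["orientation"]).as_matrix();print(M.T@(np.array([593.6,28,267])-st["ee_pos"]))
p=proj(cal("scene"),st["ee_pos"]).astype(int);q=proj(cal("top"),st["ee_pos"]).astype(int);print(p,q)
A=cv2.resize(a[100:420,130:440],(465,480)); 
def cr(i,p): 
    x=max(0,p[0]-50);y=max(0,p[1]-40); return cv2.resize(i[y:y+80,x:x+100],(300,240),interpolation=cv2.INTER_CUBIC)
out=np.hstack([A,np.vstack([cr(b,(p[0],p[1]+20)),cr(t,q)])]);cv2.imwrite("pics/v4.png",out[:,:,::-1])
E
```

```text
[454.05757244 307.40779207 267.74554082] [-0.03189973  0.60281444 -1.4294394 ] [0.02246092 0.01643076 0.04152591] 11.559948808787965
[-305.96584051   62.65589903    0.70848344]
[151 140] [138 256]
```

View pics/v4.png

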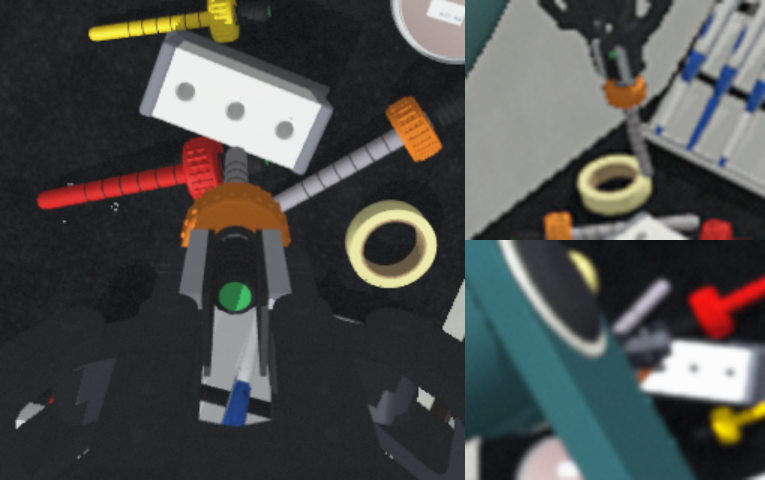

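Wrist crop: probe held by the handle, roughly upright, green cap and stop visible. The decoys look oddly placed, so I'm checking the whole scene.

```bash
python3 - <<'E'
import cv2,numpy as np
a=cv2.imread("pics/scene0.png")[120:250,90:280];b=cv2.imread("pics/s4.png")[120:250,90:280]
c=cv2.imread("pics/top0.png")[180:300,90:280];d=cv2.imread("pics/t4.png")[180:300,90:280]
f=lambda i:cv2.resize(i,(399,270),interpolation=cv2.INTER_CUBIC)
cv2.imwrite("pics/v5.png",np.vstack([np.hstack([f(a),f(b)]),np.hstack([f(c),f(d)])]))
E
```

```text
(no output)
```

View pics/v5.png

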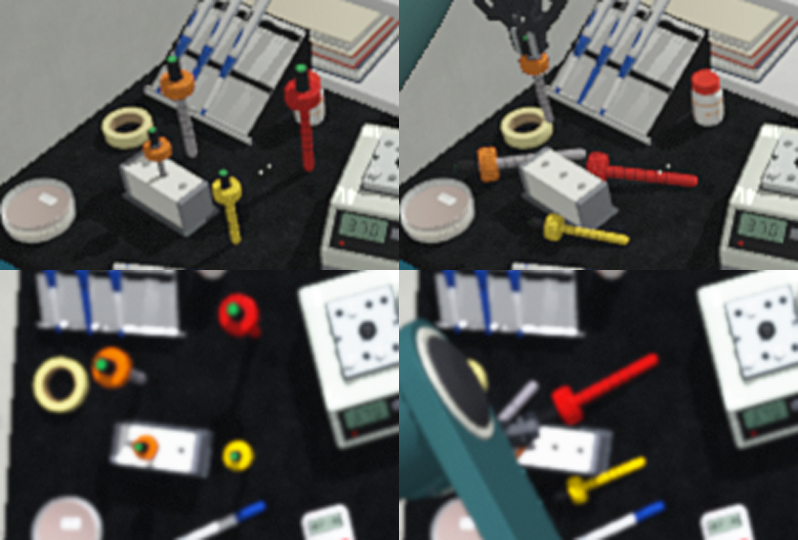

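The decoys were free-standing and toppled on their own soon after the start: the yellow one was already lying in the second wrist picture, before any contact. Checking the held probe's tilt by projection.

```bash
python3 - <<'E'
from h import *
st=read_state();e=st["ee_pos"];M=R.from_quat(st["orientation"]).as_matrix()
s=cal("scene");w=cal("wrist");t=cal("top");print(st["clock"],e)
for z in (-118.5,-30,8.5):
    P=e+M@[0,0,-z]; print(z,"scene",proj(s,P).round(1),"crop",((proj(s,P)-[90,120])*[2.1,2.077]+[399,0]).round(0),"wrist",proj(w,P).round(1),(proj(w,P)-[130,100])*1.5)
# stem silhouettes in wrist below the ring
h=cv2.cvtColor(cv2.imread("pics/w4.png"),cv2.COLOR_BGR2HSV)
G=cv2.inRange(h,(45,90,60),(85,255,255));G[:270]=0;ys,xs=np.nonzero(G);print("green",xs.mean(),ys.mean(),len(xs))
O=cv2.inRange(h,(5,150,100),(18,255,255));O[:,:250]=0;O[:,326:]=0;O[:215]=0;ys,xs=np.nonzero(O);print("ring x",xs.min(),xs.max(),ys.min(),ys.max())
i=cv2.imread("pics/w4.png",0)
for r in (200,206,212,218): print(r,i[r,270:304])
E
```

```text
6.3 [453.5283486  307.0999371  264.99624764]
-118.5 scene [161.4 179.2] crop [549. 123.] wrist [285.5 203.1] [233.31240784 154.58826687]
-30 scene [154.5 151.5] crop [534.  65.] wrist [285.4 257. ] [233.1067843  235.54599433]
8.5 scene [151.2 138.3] crop [528.  38.] wrist [285.3 301.1] [232.9406477  301.68686727]
green 286.37609329446065 297.08454810495624 343
ring x 250 323 221 264
200 [ 60  60  56  54  54  56  51  55  51  33  31  50  85  90  92  92  92  91
  92  92  93  92 108 173 227 238 238 238 238 238 239 238 238 238]
206 [72 66 57 53 48 37 42 37 30 41 76 96 89 91 92 93 93 90 91 92 92 91 92 90
 80 41 45 42 42 42 41 42 43 39]
212 [90 84 72 56 52 51 39 49 40 40 74 86 90 91 89 75 74 77 76 81 84 91 92 87
 71 47 52 53 44 51 54 52 54 51]
218 [102  87 105  82  64  57  55  50  42  59  91  90  89  76  75  70  68  70
  66  70  69  84  92  91  86  50  31  32  33  34  35  35  34  37]
```

play_rows(
  plan=[
    {"x": -2.5, "y": 0.5, "z": 0, "wx": 0, "wy": 0, "wz": 0, "gripper": 0},
    {"x": -4.2, "y": 0.9, "z": 0, "wx": 0, "wy": 0, "wz": 0, "gripper": 0},
    {"x": -4.8, "y": 0.9, "z": 0, "wx": 0, "wy": 0, "wz": 0, "gripper": 0},
    {"x": -4.8, "y": 1.0, "z": 0, "wx": 0, "wy": 0, "wz": 0, "gripper": 0},
    {"x": -4.8, "y": 1.0, "z": 0, "wx": 0, "wy": 0, "wz": 0, "gripper": 0},
    {"x": -4.8, "y": 1.0, "z": 0, "wx": 0, "wy": 0, "wz": 0, "gripper": 0},
    {"x": -3.2, "y": 0.6, "z": 0, "wx": 0, "wy": 0, "wz": 0, "gripper": 0},
    {"x": -1.5, "y": 0.4, "z": 0, "wx": 0, "wy": 0, "wz": 0, "gripper": 0},
  ],
)

```text
clock: 7.1
ee_pos: [594.2, 25.4, 264.7]
orientation: [0.61, 0.792, -0.001, -0.001]
contact_force: [-0.1, 0.7, -2.0]
opening: 11.7
```

play_rows(
  plan=[
    {"x": 0, "y": 0, "z": 0, "wx": 0, "wy": 0, "wz": 0, "gripper": 0},
    {"x": 0, "y": 0, "z": 0.5, "wx": 0, "wy": 0, "wz": 0, "gripper": 0},
    {"x": 0, "y": 0, "z": 1.0, "wx": 0, "wy": 0, "wz": 0, "gripper": 0},
    {"x": 0, "y": 0, "z": 1.0, "wx": 0, "wy": 0, "wz": 0, "gripper": 0},
    {"x": 0, "y": 0, "z": 0.4, "wx": 0, "wy": 0, "wz": 0, "gripper": 0},
    {"x": 0, "y": 0, "z": 0, "wx": 0, "wy": 0, "wz": 0, "gripper": 0},
    {"x": 0, "y": 0, "z": 0, "wx": 0, "wy": 0, "wz": 0, "gripper": 0},
    {"x": 0, "y": 0, "z": 0, "wx": 0, "wy": 0, "wz": 0, "gripper": 0},
  ],
)

```text
clock: 7.9
ee_pos: [593.8, 28.0, 237.8]
orientation: [0.609, 0.793, 0.0, 0.0]
contact_force: [1.2, 0.2, -1.0]
opening: 11.3
```

```bash
python3 - <<'E'
from h import *
st=read_state();w=cal("wrist");i=save("wrist","w6.png");j=save("scene","s6.png");k=save("top","t6.png");e=st["ee_pos"];M=R.from_quat(st["orientation"]).as_matrix()
print(st["clock"],e,M.round(4),st["contact_force"],st["opening"])
T=e+M@[0,0,118.5];print("tip pred",T,proj(w,T),"bush",proj(w,[593.6,28,103]),"scene tip",proj(cal("scene"),T),proj(cal("scene"),[593.6,28,103]))
A=cv2.resize(i[150:300,210:360],(600,600),interpolation=cv2.INTER_CUBIC)
p=proj(cal("scene"),T).astype(int);B=cv2.resize(j[p[1]-40:p[1]+20,p[0]-20:p[0]+20],(200,300),interpolation=cv2.INTER_CUBIC);print(p)
cv2.imwrite("pics/v6.png",np.hstack([A,np.vstack([B,B*0])])[:,:,::-1])
E
```

```text
7.9 [593.80809916  28.0253051  237.79059536] [[-2.583e-01  9.661e-01  7.000e-04]
 [ 9.661e-01  2.583e-01  0.000e+00]
 [-2.000e-04  6.000e-04 -1.000e+00]] [ 1.23217329  0.19889384 -0.95248521] 11.25422796997315
tip pred [593.88520864  28.02717377 119.29062047] [285.54200802 203.04083708] bush [285.62547899 196.36219085] scene tip [282.2158509  193.24834167] [282.03207396 197.83313758]
[282 193]
```

View pics/v6.png

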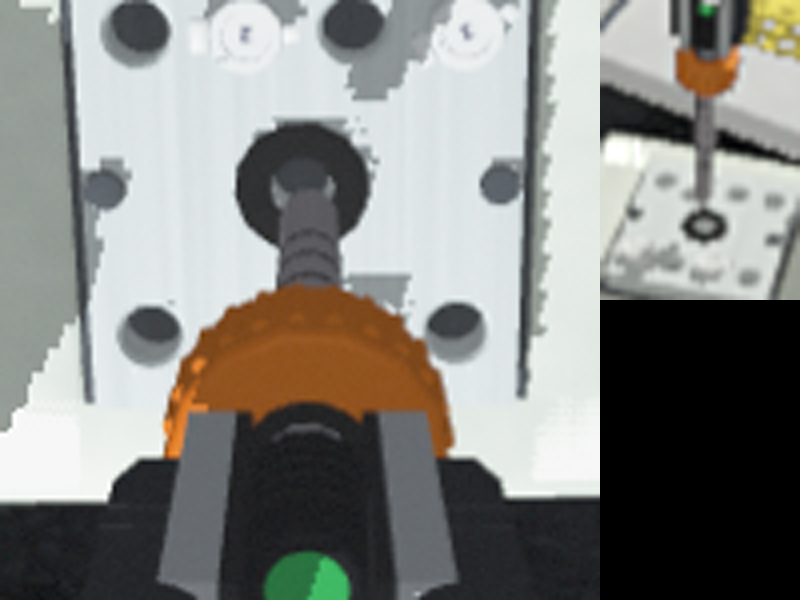

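Wrist crop (4x, origin (210,150)): bush centre at crop (302,188), stem tip at about (304,200), nearly in line. Going down 11 mm to remove parallax.

play_rows(
  plan=[
    {"x": 0, "y": 0, "z": 0.4, "wx": 0, "wy": 0, "wz": 0, "gripper": 0},
    {"x": 0, "y": 0, "z": 0.4, "wx": 0, "wy": 0, "wz": 0, "gripper": 0},
    {"x": 0, "y": 0, "z": 0.3, "wx": 0, "wy": 0, "wz": 0, "gripper": 0},
    {"x": 0, "y": 0, "z": 0, "wx": 0, "wy": 0, "wz": 0, "gripper": 0},
    {"x": 0, "y": 0, "z": 0, "wx": 0, "wy": 0, "wz": 0, "gripper": 0},
    {"x": 0, "y": 0, "z": 0, "wx": 0, "wy": 0, "wz": 0, "gripper": 0},
    {"x": 0, "y": 0, "z": 0, "wx": 0, "wy": 0, "wz": 0, "gripper": 0},
    {"x": 0, "y": 0, "z": 0, "wx": 0, "wy": 0, "wz": 0, "gripper": 0},
  ],
)

```text
clock: 8.85
ee_pos: [593.7, 27.9, 226.4]
orientation: [0.609, 0.793, 0.0, 0.0]
contact_force: [-0.5, 0.3, -0.7]
opening: 11.5
```

```bash
python3 - <<'E'
from h import *
st=read_state();w=cal("wrist");i=save("wrist","w7.png");j=save("scene","s7.png");e=st["ee_pos"];M=R.from_quat(st["orientation"]).as_matrix()
print(st["clock"],e,st["contact_force"],st["wrist_torque"])
T=e+M@[0,0,118.5];print("tip pred",T,proj(w,T),"bush",proj(w,[593.6,28,103]),"scene tip",proj(cal("scene"),T),proj(cal("scene"),[593.6,28,103]))
A=cv2.resize(i[165:225,255:315],(480,480),interpolation=cv2.INTER_CUBIC)
B=cv2.resize(j[165:213,266:298],(320,480),interpolation=cv2.INTER_CUBIC)
cv2.imwrite("pics/v7.png",np.hstack([A,B])[:,:,::-1])
E
```

```text
8.85 [593.74405871  27.94995206 226.41656203] [-0.45395765  0.30868434 -0.66098755] [-0.01785466  0.01471766  0.01671991]
tip pred [593.7641411   27.94401735 107.91656388] [285.53556355 203.04695258] bush [285.67496544 200.87333284] scene tip [282.12304564 196.4508592 ] [282.03207396 197.83313758]
```

View pics/v7.png

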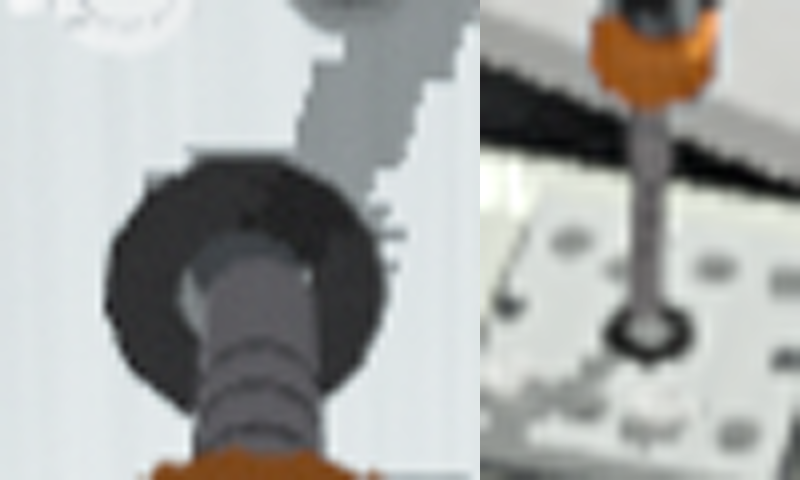

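Bush centre at crop (245,290), stem at x≈261: the stem is about 1–1.3 mm to tool +x; y is fine. Shifting and starting the insertion.

play_rows(
  plan=[
    {"x": -0.11, "y": 0, "z": 0, "wx": 0, "wy": 0, "wz": 0, "gripper": 0},
    {"x": 0, "y": 0, "z": 0, "wx": 0, "wy": 0, "wz": 0, "gripper": 0},
    {"x": 0, "y": 0, "z": 0.2, "wx": 0, "wy": 0, "wz": 0, "gripper": 0},
    {"x": 0, "y": 0, "z": 0.2, "wx": 0, "wy": 0, "wz": 0, "gripper": 0},
    {"x": 0, "y": 0, "z": 0.2, "wx": 0, "wy": 0, "wz": 0, "gripper": 0},
    {"x": 0, "y": 0, "z": 0.2, "wx": 0, "wy": 0, "wz": 0, "gripper": 0},
    {"x": 0, "y": 0, "z": 0, "wx": 0, "wy": 0, "wz": 0, "gripper": 0},
    {"x": 0, "y": 0, "z": 0, "wx": 0, "wy": 0, "wz": 0, "gripper": 0},
  ],
)

```text
clock: 9.75
ee_pos: [594.0, 26.9, 218.3]
orientation: [0.609, 0.793, -0.0, -0.0]
contact_force: [0.7, 0.8, -1.1]
opening: 11.3
```

play_rows(
  plan=[
    {"x": 0, "y": 0, "z": 0.2, "wx": 0, "wy": 0, "wz": 0, "gripper": 0},
    {"x": 0, "y": 0, "z": 0.2, "wx": 0, "wy": 0, "wz": 0, "gripper": 0},
    {"x": 0, "y": 0, "z": 0.2, "wx": 0, "wy": 0, "wz": 0, "gripper": 0},
    {"x": 0, "y": 0, "z": 0.2, "wx": 0, "wy": 0, "wz": 0, "gripper": 0},
    {"x": 0, "y": 0, "z": 0.2, "wx": 0, "wy": 0, "wz": 0, "gripper": 0},
    {"x": 0, "y": 0, "z": 0, "wx": 0, "wy": 0, "wz": 0, "gripper": 0},
    {"x": 0, "y": 0, "z": 0, "wx": 0, "wy": 0, "wz": 0, "gripper": 0},
    {"x": 0, "y": 0, "z": 0, "wx": 0, "wy": 0, "wz": 0, "gripper": 0},
  ],
)

```text
clock: 10.55
ee_pos: [594.0, 26.9, 208.1]
orientation: [0.609, 0.793, -0.0, -0.0]
contact_force: [0.3, -0.4, -2.6]
opening: 11.6
```

```bash
python3 - <<'E'
from h import *
for _ in range(3):
    st=read_state();M=R.from_quat(st["orientation"]).as_matrix();print(st["clock"],st["ee_pos"].round(2),"Ftool",(M.T@st["contact_force"]).round(2),"Ttool",(M.T@st["wrist_torque"]).round(3))
    grab_frame("scene")
E
```

```text
10.55 [593.96  26.86 208.14] Ftool [-0.49  0.14  2.61] Ttool [-0.098 -0.18   0.045]
10.6 [593.97  26.85 208.17] Ftool [0.13 0.89 3.07] Ttool [-0.094 -0.188  0.005]
10.65 [593.94  26.86 208.15] Ftool [0.07 1.1  2.55] Ttool [-0.031 -0.155 -0.048]
```

play_rows(
  plan=[
    {"x": 0, "y": 0, "z": 0.25, "wx": 0, "wy": 0, "wz": 0, "gripper": 0},
    {"x": 0, "y": 0, "z": 0.25, "wx": 0, "wy": 0, "wz": 0, "gripper": 0},
    {"x": 0, "y": 0, "z": 0.25, "wx": 0, "wy": 0, "wz": 0, "gripper": 0},
    {"x": 0, "y": 0, "z": 0.25, "wx": 0, "wy": 0, "wz": 0, "gripper": 0},
    {"x": 0, "y": 0, "z": 0.25, "wx": 0, "wy": 0, "wz": 0, "gripper": 0},
    {"x": 0, "y": 0, "z": 0.25, "wx": 0, "wy": 0, "wz": 0, "gripper": 0},
    {"x": 0, "y": 0, "z": 0.25, "wx": 0, "wy": 0, "wz": 0, "gripper": 0},
    {"x": 0, "y": 0, "z": 0.25, "wx": 0, "wy": 0, "wz": 0, "gripper": 0},
  ],
)

```text
clock: 11.5
ee_pos: [594.5, 26.9, 189.5]
orientation: [0.609, 0.793, 0.001, 0.001]
contact_force: [0.2, -0.4, 7.6]
opening: 11.4
```

```bash
cat > m.py <<'E'
from h import *
for _ in range(3):
    st=read_state();M=R.from_quat(st["orientation"]).as_matrix();print(round(st["clock"],2),st["ee_pos"].round(2),"Ftool",(M.T@st["contact_force"]).round(2),"Ttool",(M.T@st["wrist_torque"]).round(3),round(st["opening"],1))
    grab_frame("scene")
E
python3 m.py
```

```text
11.5 [594.5   26.9  189.54] Ftool [-0.44  0.09 -7.62] Ttool [ 0.02  -0.059 -0.029] 11.4
11.55 [594.29  26.91 188.8 ] Ftool [ 0.42 -0.37  2.02] Ttool [-0.103 -0.2   -0.062] 11.4
11.6 [594.09  26.9  188.45] Ftool [-0.18  0.86  1.46] Ttool [-0.132 -0.201  0.014] 11.6
```

play_rows(
  plan=[
    {"x": 0, "y": 0, "z": 0.25, "wx": 0, "wy": 0, "wz": 0, "gripper": 0},
    {"x": 0, "y": 0, "z": 0.25, "wx": 0, "wy": 0, "wz": 0, "gripper": 0},
    {"x": 0, "y": 0, "z": 0.25, "wx": 0, "wy": 0, "wz": 0, "gripper": 0},
    {"x": 0, "y": 0, "z": 0.25, "wx": 0, "wy": 0, "wz": 0, "gripper": 0},
    {"x": 0, "y": 0, "z": 0.25, "wx": 0, "wy": 0, "wz": 0, "gripper": 0},
    {"x": 0, "y": 0, "z": 0.25, "wx": 0, "wy": 0, "wz": 0, "gripper": 0},
    {"x": 0, "y": 0, "z": 0.25, "wx": 0, "wy": 0, "wz": 0, "gripper": 0},
    {"x": 0, "y": 0, "z": 0.25, "wx": 0, "wy": 0, "wz": 0, "gripper": 0},
  ],
)

```text
clock: 12.45
ee_pos: [594.5, 26.9, 169.3]
orientation: [0.609, 0.793, 0.001, 0.001]
contact_force: [0.3, -0.2, 8.9]
opening: 12.0
```

```bash
python3 m.py
```

```text
12.45 [594.49  26.93 169.35] Ftool [-0.31  0.28 -8.93] Ttool [-0.004 -0.068  0.031] 12.0
12.5 [594.27  26.89 168.61] Ftool [0.02 0.79 3.5 ] Ttool [-0.176 -0.167  0.015] 12.1
12.55 [594.02  26.89 168.22] Ftool [-1.6   0.47  1.44] Ttool [-0.255 -0.185  0.08 ] 11.9
```

play_rows(
  plan=[
    {"x": 0, "y": 0, "z": 0.07, "wx": 0, "wy": 0, "wz": 0, "gripper": 0},
    {"x": 0, "y": 0, "z": 0.07, "wx": 0, "wy": 0, "wz": 0, "gripper": 0},
    {"x": 0, "y": 0, "z": 0.07, "wx": 0, "wy": 0, "wz": 0, "gripper": 0},
    {"x": 0, "y": 0, "z": 0.07, "wx": 0, "wy": 0, "wz": 0, "gripper": 0},
    {"x": 0, "y": 0, "z": 0.07, "wx": 0, "wy": 0, "wz": 0, "gripper": 0},
    {"x": 0, "y": 0, "z": 0.07, "wx": 0, "wy": 0, "wz": 0, "gripper": 0},
    {"x": 0, "y": 0, "z": 0.07, "wx": 0, "wy": 0, "wz": 0, "gripper": 0},
    {"x": 0, "y": 0, "z": 0.07, "wx": 0, "wy": 0, "wz": 0, "gripper": 0},
  ],
)

```text
clock: 13.4
ee_pos: [594.3, 26.9, 163.5]
orientation: [0.609, 0.793, 0.0, 0.001]
contact_force: [0.1, -0.6, 5.6]
opening: 11.6
```

```bash
python3 m.py
```

```text
13.4 [594.33  26.92 163.5 ] Ftool [-0.58 -0.06 -5.57] Ttool [-0.1   -0.102 -0.054] 11.6
13.45 [594.26  26.89 163.29] Ftool [-0.69  0.78 -3.39] Ttool [-0.206 -0.192 -0.035] 11.7
13.5 [594.21  26.91 163.17] Ftool [-0.69  1.37 -3.12] Ttool [-0.201 -0.162  0.013] 11.2
```

play_rows(
  plan=[
    {"x": 0, "y": 0, "z": 0.05, "wx": 0, "wy": 0, "wz": 0, "gripper": 0},
    {"x": 0, "y": 0, "z": 0.05, "wx": 0, "wy": 0, "wz": 0, "gripper": 0},
    {"x": 0, "y": 0, "z": 0.05, "wx": 0, "wy": 0, "wz": 0, "gripper": 0},
    {"x": 0, "y": 0, "z": 0.05, "wx": 0, "wy": 0, "wz": 0, "gripper": 0},
    {"x": 0, "y": 0, "z": 0.05, "wx": 0, "wy": 0, "wz": 0, "gripper": 0},
    {"x": 0, "y": 0, "z": 0.05, "wx": 0, "wy": 0, "wz": 0, "gripper": 0},
    {"x": 0, "y": 0, "z": 0.05, "wx": 0, "wy": 0, "wz": 0, "gripper": 0},
    {"x": 0, "y": 0, "z": 0.05, "wx": 0, "wy": 0, "wz": 0, "gripper": 0},
  ],
)

```text
clock: 14.35
ee_pos: [594.5, 26.9, 160.2]
orientation: [0.609, 0.793, 0.001, 0.001]
contact_force: [-0.4, -0.7, 16.5]
opening: 11.6
```

```bash
python3 m.py
```

```text
14.35 [594.54  26.93 160.16] Ftool [ -0.62  -0.53 -16.5 ] Ttool [ 0.116  0.05  -0.088] 11.6
14.4 [594.56  26.94 160.21] Ftool [  0.55  -0.71 -12.94] Ttool [ 0.143 -0.051 -0.004] 11.4
14.45 [594.56  26.91 160.22] Ftool [ -0.26  -0.42 -13.11] Ttool [ 0.117 -0.025 -0.025] 11.3
```

play_rows(
  plan=[
    {"x": 0, "y": 0, "z": 0.05, "wx": 0, "wy": 0, "wz": 0, "gripper": 0},
    {"x": 0, "y": 0, "z": 0.05, "wx": 0, "wy": 0, "wz": 0, "gripper": 0},
    {"x": 0, "y": 0, "z": 0.05, "wx": 0, "wy": 0, "wz": 0, "gripper": 0},
    {"x": 0, "y": 0, "z": 0, "wx": 0, "wy": 0, "wz": 0, "gripper": 0},
    {"x": 0, "y": 0, "z": 0, "wx": 0, "wy": 0, "wz": 0, "gripper": 0},
    {"x": 0, "y": 0, "z": 0, "wx": 0, "wy": 0, "wz": 0, "gripper": 0},
    {"x": 0, "y": 0, "z": 0, "wx": 0, "wy": 0, "wz": 0, "gripper": 0},
    {"x": 0, "y": 0, "z": 0, "wx": 0, "wy": 0, "wz": 0, "gripper": 0},
  ],
)

```text
clock: 15.3
ee_pos: [595.0, 27.0, 159.9]
orientation: [0.609, 0.793, 0.001, 0.002]
contact_force: [-1.3, 0.1, 21.6]
opening: 11.5
```

```bash
python3 m.py
```

```text
15.3 [594.97  26.98 159.93] Ftool [  0.44  -1.17 -21.6 ] Ttool [0.294 0.037 0.042] 11.5
15.35 [594.97  26.94 159.96] Ftool [ -0.19  -1.91 -21.33] Ttool [ 0.267  0.034 -0.003] 11.8
15.4 [594.99  26.94 159.96] Ftool [  0.43  -0.93 -22.43] Ttool [ 0.309  0.057 -0.019] 11.3
```

Position stopped moving at 160 mm while the force rose to 22 N: it's either the bottom or a wedge. Regripping fresh to tell which.

play_rows(
  plan=[
    {"x": 0, "y": 0, "z": -0.1, "wx": 0, "wy": 0, "wz": 0, "gripper": 0},
    {"x": 0, "y": 0, "z": -0.1, "wx": 0, "wy": 0, "wz": 0, "gripper": 0},
    {"x": 0, "y": 0, "z": 0, "wx": 0, "wy": 0, "wz": 0, "gripper": 0.3},
    {"x": 0, "y": 0, "z": 0, "wx": 0, "wy": 0, "wz": 0, "gripper": 0.3},
    {"x": 0, "y": 0, "z": 0, "wx": 0, "wy": 0, "wz": 0, "gripper": 0.3},
    {"x": 0, "y": 0, "z": 0, "wx": 0, "wy": 0, "wz": 0, "gripper": 0.3},
    {"x": 0, "y": 0, "z": 0, "wx": 0, "wy": 0, "wz": 0, "gripper": 0.3},
    {"x": 0, "y": 0, "z": 0, "wx": 0, "wy": 0, "wz": 0, "gripper": 0.3},
  ],
)

```text
clock: 16.25
ee_pos: [594.0, 26.9, 159.1]
orientation: [0.609, 0.793, -0.0, -0.0]
contact_force: [0.3, -0.2, -0.7]
opening: 25.6
```

```bash
python3 - <<'E'
from h import *
st=read_state();w=cal("wrist");i=save("wrist","w8.png");j=save("scene","s8.png");t=save("top","t8.png");e=st["ee_pos"];M=R.from_quat(st["orientation"]).as_matrix()
print(st["clock"],e,M.T@st["contact_force"],st["opening"])
A=i[120:420,170:420]; A=cv2.resize(A,(500,600),interpolation=cv2.INTER_CUBIC)
B=cv2.resize(j[150:225,260:310],(300,450),interpolation=cv2.INTER_CUBIC)
cv2.imwrite("pics/v8.png",np.hstack([A,np.vstack([B,np.zeros((150,300,3),np.uint8)])])[:,:,::-1])
for d in (60,62,64,68):
    print(d,"handle top scene",proj(cal("scene"),[593.6,28,103-d+127]).round(1),"wrist",proj(w,[593.6,28,103-d+127]).round(1))
h=cv2.cvtColor(cv2.imread("pics/w8.png"),cv2.COLOR_BGR2HSV);G=cv2.inRange(h,(45,90,60),(85,255,255));G[:,:260]=0;G[:,320:]=0;ys,xs=np.nonzero(G);print("green w",xs.mean(),ys.mean(),len(xs))
h=cv2.cvtColor(cv2.imread("pics/s8.png"),cv2.COLOR_BGR2HSV);G=cv2.inRange(h,(45,90,60),(85,255,255))[150:200,270:295];ys,xs=np.nonzero(G);print("green s",xs.mean()+270,ys.mean()+150,len(xs))
print("TCP in wrist",proj(w,e),proj(w,e+M@[0,0,-10]))
E
```

```text
16.25 [593.96373823  26.88353831 159.12021648] [-0.28884375  0.25661298  0.67418916] 25.634701032887456
60 handle top scene [282.6 178.6] wrist [288.4 304.5]
62 handle top scene [282.6 179.2] wrist [288.4 301.5]
64 handle top scene [282.6 179.8] wrist [288.4 298.7]
68 handle top scene [282.5 181. ] wrist [288.3 293.2]
green w 286.1120448179272 299.7647058823529 357
green s 282.8333333333333 178.91666666666666 12
TCP in wrist [285.30355011 289.51381934] [285.26754057 303.34075937]
```

View pics/v8.png

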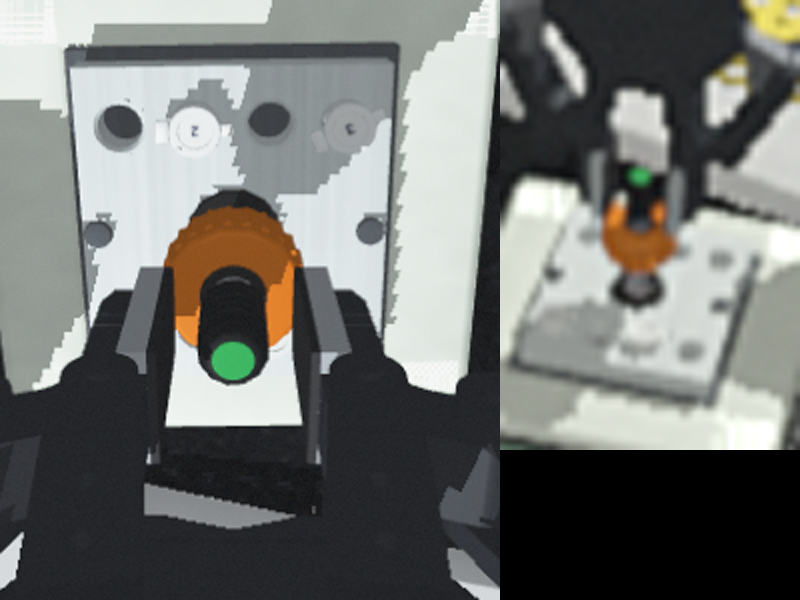

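Wrist crop: jaws open around the handle, stop still high above the bush, probe standing at about 62 mm depth. Regripping and pushing again.

play_rows(
  plan=[
    {"x": 0, "y": 0, "z": 0, "wx": 0, "wy": 0, "wz": 0, "gripper": 0.2},
    {"x": 0, "y": 0, "z": 0, "wx": 0, "wy": 0, "wz": 0, "gripper": 0.1},
    {"x": 0, "y": 0, "z": 0, "wx": 0, "wy": 0, "wz": 0, "gripper": 0},
    {"x": 0, "y": 0, "z": 0, "wx": 0, "wy": 0, "wz": 0, "gripper": 0},
    {"x": 0, "y": 0, "z": 0, "wx": 0, "wy": 0, "wz": 0, "gripper": 0},
    {"x": 0, "y": 0, "z": 0.05, "wx": 0, "wy": 0, "wz": 0, "gripper": 0},
    {"x": 0, "y": 0, "z": 0.05, "wx": 0, "wy": 0, "wz": 0, "gripper": 0},
    {"x": 0, "y": 0, "z": 0.05, "wx": 0, "wy": 0, "wz": 0, "gripper": 0},
  ],
)

```text
clock: 17.2
ee_pos: [594.5, 26.9, 159.1]
orientation: [0.609, 0.793, 0.001, 0.001]
contact_force: [-3.0, 0.3, 15.4]
opening: 11.8
```

```bash
python3 m.py
```

```text
17.2 [594.46  26.89 159.13] Ftool [  1.05  -2.74 -15.39] Ttool [0.487 0.142 0.024] 11.8
17.25 [594.48  26.91 159.13] Ftool [  0.73  -2.14 -12.32] Ttool [ 0.415  0.214 -0.002] 11.5
17.3 [594.44  26.91 159.12] Ftool [  0.21  -2.17 -11.82] Ttool [ 0.4    0.091 -0.045] 11.8
```

play_rows(
  plan=[
    {"x": 0, "y": -0.05, "z": 0.05, "wx": 0, "wy": 0, "wz": 0, "gripper": 0},
    {"x": 0, "y": 0, "z": 0.05, "wx": 0, "wy": 0, "wz": 0, "gripper": 0},
    {"x": 0, "y": 0, "z": 0.05, "wx": 0, "wy": 0, "wz": 0, "gripper": 0},
    {"x": 0, "y": 0, "z": 0.05, "wx": 0, "wy": 0, "wz": 0, "gripper": 0},
    {"x": 0, "y": 0, "z": 0, "wx": 0, "wy": 0, "wz": 0, "gripper": 0},
    {"x": 0, "y": 0, "z": 0, "wx": 0, "wy": 0, "wz": 0, "gripper": 0},
    {"x": 0, "y": 0, "z": 0, "wx": 0, "wy": 0, "wz": 0, "gripper": 0},
    {"x": 0, "y": 0, "z": 0, "wx": 0, "wy": 0, "wz": 0, "gripper": 0},
  ],
)

```text
clock: 18.15
ee_pos: [594.6, 26.8, 158.8]
orientation: [0.609, 0.793, 0.001, 0.002]
contact_force: [-2.1, 0.4, 23.8]
opening: 11.3
```

```bash
python3 m.py
```

```text
18.15 [594.64  26.84 158.76] Ftool [  0.92  -1.84 -23.81] Ttool [0.464 0.249 0.016] 11.3
18.2 [594.64  26.82 158.76] Ftool [  1.11  -3.59 -22.74] Ttool [0.438 0.238 0.004] 11.7
18.25 [594.65  26.81 158.74] Ftool [  1.4   -1.77 -23.12] Ttool [0.505 0.228 0.023] 11.7
```

Both grips stop at the same place under 12–24 N with no creep, so the probe is bottomed. Unloading, opening, and going down round the stop.

play_rows(
  plan=[
    {"x": 0, "y": 0, "z": -0.15, "wx": 0, "wy": 0, "wz": 0, "gripper": 0},
    {"x": 0, "y": 0, "z": -0.15, "wx": 0, "wy": 0, "wz": 0, "gripper": 0},
    {"x": 0, "y": 0, "z": 0, "wx": 0, "wy": 0, "wz": 0, "gripper": 0},
    {"x": 0, "y": 0, "z": 0, "wx": 0, "wy": 0, "wz": 0, "gripper": 0.2},
    {"x": 0, "y": 0, "z": 0, "wx": 0, "wy": 0, "wz": 0, "gripper": 0.6},
    {"x": 0, "y": 0, "z": 0, "wx": 0, "wy": 0, "wz": 0, "gripper": 0.6},
    {"x": 0, "y": 0, "z": 0, "wx": 0, "wy": 0, "wz": 0, "gripper": 0.6},
    {"x": 0, "y": 0, "z": 0, "wx": 0, "wy": 0, "wz": 0, "gripper": 0.6},
  ],
)

```text
clock: 19.1
ee_pos: [593.4, 26.8, 158.5]
orientation: [0.609, 0.793, -0.0, -0.0]
contact_force: [0.3, 0.0, -1.0]
opening: 51.1
```

```bash
python3 m.py; python3 - <<'E'
from h import *
save("wrist","w9.png")
h=cv2.cvtColor(cv2.imread("pics/w9.png"),cv2.COLOR_BGR2HSV);G=cv2.inRange(h,(45,90,60),(85,255,255));G[:,:260]=0;G[:,320:]=0;ys,xs=np.nonzero(G);w=cal("wrist");e=read_state()["ee_pos"]
print("green w",xs.mean(),ys.mean(),len(xs)); P=onz(w,xs.mean(),ys.mean(),168.5);print(P,"tool",R.from_quat(read_state()["orientation"]).as_matrix().T@(P-e))
O=cv2.inRange(h,(5,150,60),(20,255,255));O[:,:240]=0;O[:,330:]=0;ys,xs=np.nonzero(O);print("ring",xs.min(),xs.max(),ys.min(),ys.max(),"pred ring x at z133",proj(w,[e[0],e[1],133]))
E
```

```text
19.1 [593.44  26.76 158.54] Ftool [-0.03  0.32  0.97] Ttool [ 0.036 -0.031 -0.011] 51.1
19.15 [593.46  26.77 158.57] Ftool [-0.04  0.58 -0.01] Ttool [-0.035  0.009  0.018] 51.1
19.2 [593.5   26.75 158.65] Ftool [ 0.24 -0.53 -0.69] Ttool [-0.058 -0.003  0.051] 51.2
green w 286.2832861189802 301.2832861189802 353
[592.68057731  26.92026244 168.5       ] tool [ 0.38665178 -0.74795297 -9.79777482]
ring 250 322 224 293 pred ring x at z133 [285.36074873 261.01865027]
```

play_rows(
  plan=[
    {"x": 0, "y": 0, "z": 0.5, "wx": 0, "wy": 0, "wz": 0, "gripper": 0.6},
    {"x": 0, "y": 0, "z": 0.6, "wx": 0, "wy": 0, "wz": 0, "gripper": 0.6},
    {"x": 0, "y": 0, "z": 0.6, "wx": 0, "wy": 0, "wz": 0, "gripper": 0.6},
    {"x": 0, "y": 0, "z": 0, "wx": 0, "wy": 0, "wz": 0, "gripper": 0.5},
    {"x": 0, "y": 0, "z": 0, "wx": 0, "wy": 0, "wz": 0, "gripper": 0.42},
    {"x": 0, "y": 0, "z": 0, "wx": 0, "wy": 0, "wz": 0, "gripper": 0.36},
    {"x": 0, "y": 0, "z": 0, "wx": 0, "wy": 0, "wz": 0, "gripper": 0.3},
    {"x": 0, "y": 0, "z": 0, "wx": 0, "wy": 0, "wz": 0, "gripper": 0.3},
  ],
)

```text
clock: 20.1
ee_pos: [593.6, 26.8, 141.9]
orientation: [0.609, 0.793, 0.0, 0.0]
contact_force: [-1.3, -0.2, 1.1]
opening: 29.1
```

```bash
python3 m.py
```

```text
20.1 [593.58  26.77 141.94] Ftool [ 0.13 -1.27 -1.1 ] Ttool [0.117 0.039 0.049] 29.1
20.15 [593.56  26.76 141.91] Ftool [-0.43 -1.06 -1.28] Ttool [ 0.053  0.066 -0.02 ] 29.2
20.2 [593.57  26.77 141.91] Ftool [ 0.92 -1.02 -0.59] Ttool [0.037 0.066 0.006] 29.3
```

play_rows(
  plan=[
    {"x": 0, "y": 0, "z": 0, "wx": 0, "wy": 0, "wz": 0, "gripper": 0.2},
    {"x": 0, "y": 0, "z": 0.2, "wx": 0, "wy": 0, "wz": 0, "gripper": 0.2},
    {"x": 0, "y": 0, "z": 0.2, "wx": 0, "wy": 0, "wz": 0, "gripper": 0.2},
    {"x": 0, "y": 0, "z": 0.25, "wx": 0, "wy": 0, "wz": 0, "gripper": 0.2},
    {"x": 0, "y": 0, "z": 0.25, "wx": 0, "wy": 0, "wz": 0, "gripper": 0.2},
    {"x": 0, "y": 0, "z": 0.25, "wx": 0, "wy": 0, "wz": 0, "gripper": 0.2},
    {"x": 0, "y": 0, "z": 0.25, "wx": 0, "wy": 0, "wz": 0, "gripper": 0.2},
    {"x": 0, "y": 0, "z": 0.2, "wx": 0, "wy": 0, "wz": 0, "gripper": 0.2},
  ],
)

```text
clock: 21.05
ee_pos: [593.6, 26.8, 125.6]
orientation: [0.609, 0.793, 0.0, 0.0]
contact_force: [2.1, 1.4, 2.8]
opening: 29.6
```

```bash
python3 m.py
```

```text
21.05 [593.65  26.81 125.56] Ftool [ 0.82  2.4  -2.76] Ttool [-0.397  0.128 -0.006] 29.6
21.1 [593.58  26.81 125.24] Ftool [ 0.46  3.66 -0.69] Ttool [-0.7    0.018 -0.011] 29.5
21.15 [593.55  26.82 125.29] Ftool [-0.66  4.15  1.1 ] Ttool [-0.762  0.025  0.035] 29.7
```

play_rows(
  plan=[
    {"x": 0, "y": 0.05, "z": 0.05, "wx": 0, "wy": 0, "wz": 0, "gripper": 0.2},
    {"x": 0, "y": 0, "z": 0.05, "wx": 0, "wy": 0, "wz": 0, "gripper": 0.2},
    {"x": 0, "y": 0, "z": 0.05, "wx": 0, "wy": 0, "wz": 0, "gripper": 0.2},
    {"x": 0, "y": 0, "z": 0.05, "wx": 0, "wy": 0, "wz": 0, "gripper": 0.2},
    {"x": 0, "y": 0, "z": 0.05, "wx": 0, "wy": 0, "wz": 0, "gripper": 0.2},
    {"x": 0, "y": 0, "z": 0.05, "wx": 0, "wy": 0, "wz": 0, "gripper": 0.2},
    {"x": 0, "y": 0, "z": 0.05, "wx": 0, "wy": 0, "wz": 0, "gripper": 0.2},
    {"x": 0, "y": 0, "z": 0.05, "wx": 0, "wy": 0, "wz": 0, "gripper": 0.2},
  ],
)

```text
clock: 22.0
ee_pos: [593.9, 26.9, 121.7]
orientation: [0.609, 0.793, -0.0, -0.0]
contact_force: [-2.3, 0.6, 3.6]
opening: 29.0
```

```bash
python3 m.py
```

```text
22.0 [593.94  26.89 121.66] Ftool [ 1.13 -2.03 -3.59] Ttool [ 0.252  0.154 -0.031] 29.0
22.05 [593.94  26.88 121.55] Ftool [ 0.65 -1.88 -1.92] Ttool [0.22  0.192 0.014] 29.6
22.1 [593.92  26.88 121.51] Ftool [ 0.6  -1.7  -1.68] Ttool [ 0.306  0.134 -0.051] 29.4
```

play_rows(
  plan=[
    {"x": 0, "y": 0, "z": 0.04, "wx": 0, "wy": 0, "wz": 0, "gripper": 0.2},
    {"x": 0, "y": 0, "z": 0.04, "wx": 0, "wy": 0, "wz": 0, "gripper": 0.2},
    {"x": 0, "y": 0, "z": 0.04, "wx": 0, "wy": 0, "wz": 0, "gripper": 0.2},
    {"x": 0, "y": 0, "z": 0.04, "wx": 0, "wy": 0, "wz": 0, "gripper": 0.2},
    {"x": 0, "y": 0, "z": 0.04, "wx": 0, "wy": 0, "wz": 0, "gripper": 0.2},
    {"x": 0, "y": 0, "z": 0.04, "wx": 0, "wy": 0, "wz": 0, "gripper": 0.2},
    {"x": 0, "y": 0, "z": 0.04, "wx": 0, "wy": 0, "wz": 0, "gripper": 0.2},
    {"x": 0, "y": 0, "z": 0.04, "wx": 0, "wy": 0, "wz": 0, "gripper": 0.2},
  ],
)

```text
clock: 22.95
ee_pos: [594.1, 26.9, 118.9]
orientation: [0.609, 0.793, 0.0, 0.0]
contact_force: [-5.9, 0.2, 9.8]
opening: 29.4
```

```bash
python3 m.py; python3 -c "
from h import *
i=save('wrist','w10.png');save('scene','s10.png')"
```

```text
22.95 [594.05  26.89 118.87] Ftool [ 1.68 -5.61 -9.77] Ttool [ 0.801  0.301 -0.041] 29.4
23.0 [594.04  26.92 118.9 ] Ftool [ 1.34 -4.99 -6.1 ] Ttool [0.674 0.237 0.028] 29.0
23.05 [594.04  26.91 118.88] Ftool [ 1.2  -3.71 -6.33] Ttool [ 0.634  0.273 -0.017] 29.3
```

play_rows(
  plan=[
    {"x": 0, "y": -0.05, "z": 0.05, "wx": 0, "wy": 0, "wz": 0, "gripper": 0.2},
    {"x": 0, "y": 0, "z": 0.05, "wx": 0, "wy": 0, "wz": 0, "gripper": 0.2},
    {"x": 0, "y": 0, "z": 0.05, "wx": 0, "wy": 0, "wz": 0, "gripper": 0.2},
    {"x": 0, "y": 0, "z": 0, "wx": 0, "wy": 0, "wz": 0, "gripper": 0.2},
    {"x": 0, "y": 0, "z": 0, "wx": 0, "wy": 0, "wz": 0, "gripper": 0.2},
    {"x": 0, "y": 0, "z": 0, "wx": 0, "wy": 0, "wz": 0, "gripper": 0.2},
    {"x": 0, "y": 0, "z": 0, "wx": 0, "wy": 0, "wz": 0, "gripper": 0.2},
    {"x": 0, "y": 0, "z": 0, "wx": 0, "wy": 0, "wz": 0, "gripper": 0.2},
  ],
)

```text
clock: 24.0
ee_pos: [594.1, 26.9, 118.8]
orientation: [0.609, 0.793, 0.001, 0.001]
contact_force: [-5.7, 1.0, 17.3]
opening: 29.7
```

```bash
python3 m.py; python3 - <<'E'
from h import *
w=cal("wrist");e=read_state()["ee_pos"];save("wrist","w11.png");save("scene","s11.png")
a=cv2.imread("pics/w11.png")[150:390,190:390];b=cv2.imread("pics/s11.png")[160:220,260:310]
cv2.imwrite("pics/v11.png",np.hstack([cv2.resize(a,(480,576)),cv2.resize(b,(320,384),interpolation=cv2.INTER_CUBIC)[:0].reshape(0,320,3) if 0 else cv2.copyMakeBorder(cv2.resize(b,(320,384),interpolation=cv2.INTER_CUBIC),0,192,0,0,0)]))
h=cv2.cvtColor(cv2.imread("pics/w11.png"),cv2.COLOR_BGR2HSV);G=cv2.inRange(h,(45,90,60),(85,255,255));G[:,:260]=0;G[:,320:]=0;ys,xs=np.nonzero(G)
print("green",xs.mean(),ys.mean(),len(xs),[ (z,proj(w,[593,27,z]).round(1)) for z in (164,168.5,173)])
E
```

```text
24.0 [594.07  26.91 118.76] Ftool [  2.45  -5.2  -17.31] Ttool [0.94  0.48  0.018] 29.7
24.05 [594.09  26.89 118.77] Ftool [  3.28  -5.75 -16.55] Ttool [0.981 0.512 0.022] 29.6
24.1 [594.1   26.88 118.77] Ftool [  2.67  -5.27 -17.2 ] Ttool [ 0.966  0.501 -0.024] 29.0
green 286.05637982195844 377.10385756676556 337 [(164, array([286.4, 369.4])), (168.5, array([286.4, 381.4])), (173, array([286.5, 394.4]))]
```

play_rows(
  plan=[
    {"x": 0, "y": 0, "z": -0.1, "wx": 0, "wy": 0, "wz": 0, "gripper": 0.2},
    {"x": 0, "y": 0, "z": -0.08, "wx": 0, "wy": 0, "wz": 0, "gripper": 0.2},
    {"x": 0, "y": 0, "z": 0, "wx": 0, "wy": 0, "wz": 0, "gripper": 0.2},
    {"x": 0, "y": 0, "z": 0, "wx": 0, "wy": 0, "wz": 0, "gripper": 0.4},
    {"x": 0, "y": 0, "z": 0, "wx": 0, "wy": 0, "wz": 0, "gripper": 0.55},
    {"x": 0, "y": 0, "z": 0, "wx": 0, "wy": 0, "wz": 0, "gripper": 0.55},
    {"x": 0, "y": 0, "z": 0, "wx": 0, "wy": 0, "wz": 0, "gripper": 0.55},
    {"x": 0, "y": 0, "z": 0, "wx": 0, "wy": 0, "wz": 0, "gripper": 0.55},
  ],
)

```text
clock: 25.05
ee_pos: [593.5, 26.7, 118.7]
orientation: [0.609, 0.793, -0.0, -0.0]
contact_force: [0.1, 0.2, 0.1]
opening: 47.1
```

play_rows(
  plan=[
    {"x": 0, "y": 0, "z": -0.5, "wx": 0, "wy": 0, "wz": 0, "gripper": 0.6},
    {"x": 0, "y": 0, "z": -1, "wx": 0, "wy": 0, "wz": 0, "gripper": 0.6},
    {"x": 0, "y": 0, "z": -2, "wx": 0, "wy": 0, "wz": 0, "gripper": 0.6},
    {"x": 0, "y": 0, "z": -3, "wx": 0, "wy": 0, "wz": 0, "gripper": 0.6},
    {"x": 0, "y": 0, "z": -3, "wx": 0, "wy": 0, "wz": 0, "gripper": 0.6},
    {"x": 0, "y": 0, "z": -1.5, "wx": 0, "wy": 0, "wz": 0, "gripper": 0.6},
    {"x": 0, "y": 0, "z": 0, "wx": 0, "wy": 0, "wz": 0, "gripper": 0.6},
    {"x": 0, "y": 0, "z": 0, "wx": 0, "wy": 0, "wz": 0, "gripper": 0.6},
  ],
)

```text
clock: 25.85
ee_pos: [593.3, 26.8, 228.0]
orientation: [0.609, 0.793, -0.0, -0.0]
contact_force: [0.1, -0.3, -0.4]
opening: 51.4
```

```bash
python3 m.py; python3 - <<'E'
from h import *
w=cal("wrist");s=cal("scene");save("wrist","w12.png");save("scene","s12.png")
a=cv2.imread("pics/w12.png")[140:300,200:360];b=cv2.imread("pics/s12.png")
cv2.imwrite("pics/v12.png",np.hstack([cv2.resize(a,(400,400),interpolation=cv2.INTER_CUBIC),cv2.resize(b[165:215,257:307],(400,400),interpolation=cv2.INTER_CUBIC)]))
h=cv2.cvtColor(cv2.imread("pics/w12.png"),cv2.COLOR_BGR2HSV);G=cv2.inRange(h,(45,90,60),(85,255,255));G[:,:260]=0;G[:,320:]=0;ys,xs=np.nonzero(G)
print("green w",xs.mean(),ys.mean(),[(z,proj(w,[593.5,27.5,z]).round(1)) for z in (164,168.5,173)])
O=cv2.inRange(h,(5,120,60),(20,255,255));O[:,:240]=0;O[:,330:]=0;O[:150]=0;O[260:]=0;ys,xs=np.nonzero(O);print("ring w",xs.min(),xs.max(),ys.min(),ys.max())
g=lambda z,a:proj(w,[593.6+16*np.cos(a),28+16*np.sin(a),z])
for zb in (103,105,108):
    p=np.array([g(z,a) for z in (zb,zb+16) for a in np.linspace(0,6.28,60)]);print(zb,p.min(0).round(1),p.max(0).round(1))
E
```

```text
25.85 [593.34  26.76 228.01] Ftool [-0.36  0.03  0.36] Ttool [ 0.096  0.016 -0.045] 51.4
25.9 [593.15  26.75 227.35] Ftool [0.43 0.63 0.47] Ttool [-0.016 -0.024  0.072] 51.2
25.95 [593.08  26.74 227.16] Ftool [0.33 0.21 0.07] Ttool [ 0.007  0.003 -0.02 ] 51.2
green w 286.05434782608694 234.2173913043478 [(164, array([286.5, 232.8])), (168.5, array([286.5, 235.7])), (173, array([286.5, 238.9]))]
ring w 263 309 181 225
103 [263.6 180.6] [310.4 230.8]
105 [263.4 181.3] [310.6 231.8]
108 [263.2 182.3] [310.9 233.4]
```

View pics/v12.png

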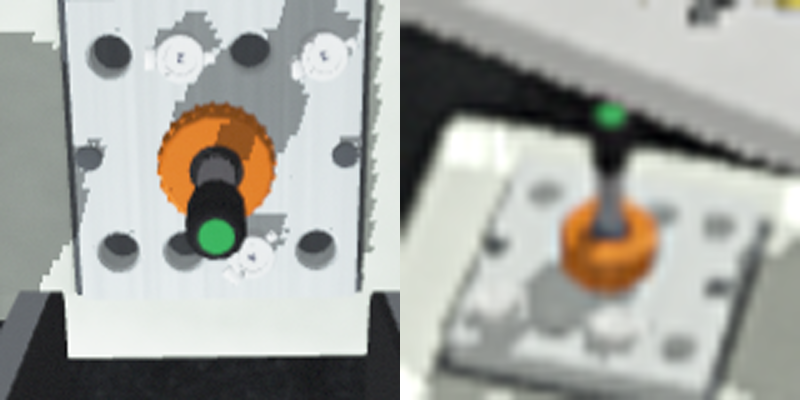

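Final view: stop seated at the bush (ring outline matches an underside at z = 103), probe upright, tubes in place. Handing in.

```bash
python3 -c "
from station import *
print(job_done())"
```

```text
the job is handed in; nothing more can be done
None
```

The job is done and handed in at about 26 s of the 72 s allowed. The probe is bottomed in the thermometer well and its orange stop is down on the black bush. The gripper is open and about 10 cm above the stop, clear of everything.

- **Bottoming:** The probe stopped at about 61 mm below the mouth. It held under 22 N, and after a fresh grip it held again at the same depth under 24 N without creeping, so I took this as the bottom rather than a wedge.
- **Depth stop:** I slid it about 23 mm down the stem with a light drag of about 3 N, until it held firm under 17 N. In the last wrist picture its upper and side edges match an underside at the bush's height (103 mm). Its lower edge is hidden behind the handle.
- **Probe after release:** The handle top is 1–2 mm lower in the wrist picture than I predicted, which is within the camera's accuracy. The probe is upright and the microtubes are in place.
- **Forces:** Up to about 24 N showed at the wrist in the readings I took. Contact was only with the probe and its stop.
- **Look-alike probes:** The free-standing yellow, red and larger orange ones are lying down. The yellow one had already fallen in a picture from before I touched anything. The other two were down by the next bench picture, and I never went near them.
- **Not checked:** I did not re-measure the jar and the reagent bottle at the end, but the arm went nowhere near them.

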